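Close up the coffee corner

TASK

Close up the coffee corner with your fingertips: push both capsule drawers of the wooden chest fully home, and swing the lid of the olive-wood sugar cellar round until it fully covers the bowl. Push gently and slam nothing; nothing is to be picked up, the cellar stays standing where it is, and the mugs, cups, jar and coaster are not to be disturbed.

Things in the scene. Friction and masses are not known exactly. Their poses are not given: they have to be found in the camera images.
- chest: low capsule chest of pale wood fixed on the counter, 260 deep (x) by 300 wide (y) by 88 mm high on small feet, two drawers side by side. Origin: centre of its underside on the counter. Its +x points from the drawer fronts to the back; the carcass front face lies 130 mm from the origin towards its -x
- drawer_left (a joint): sliding of the left drawer (on the robot's left at chest yaw 0) out of the chest, m: 0 = fully home, its front panel against the chest; grows as it is pulled out towards the chest's own -x, at most 0.17. Plain wooden runner with about 2 N of friction, no spring or catch: it stays where it is left. The front panel is 146 mm wide, 76 mm high (9 to 85 mm above the counter), 12 mm thick
- drawer_left_knob (a point): centre of the front of the round steel knob, 20 mm in diameter, in the middle of the left drawer's front panel; it stands out 23 mm from the panel's front, 47 mm above the counter, and moves with the drawer
- drawer_right (a joint): sliding of the right drawer (on the robot's right at chest yaw 0) out of the chest, m: 0 = fully home, its front panel against the chest; grows as it is pulled out towards the chest's own -x, at most 0.17. Plain wooden runner with about 2 N of friction, no spring or catch: it stays where it is left. The front panel is 146 mm wide, 76 mm high (9 to 85 mm above the counter), 12 mm thick
- drawer_right_knob (a point): centre of the front of the round steel knob, 20 mm in diameter, in the middle of the right drawer's front panel; it stands out 23 mm from the panel's front, 47 mm above the counter, and moves with the drawer
- cellar: round olive-wood sugar cellar standing loose on the counter, about 0.6 kg with its lid, bowl 92 mm in outer diameter and 60 mm high, open at the top with sugar cubes in it; the lid lies on its rim (total height 76 mm). Origin: centre of its underside; z up
- cellar_lid (a joint): turning of the lid about its upright brass pivot pin at the bowl's rim, rad: 0 = shut, the lid exactly over the bowl, against a stop; opening turns the lid clockwise as seen from above, to at most 2.2. Light friction (about 0.02 N m), no spring, it stays where it is left
- lid_pivot (a point): the lid's pivot, top of the brass pin, 39.5 mm from the bowl's axis, 76 mm above the counter
- lid_center (a point): centre of the lid's top face; the lid is a round olive-wood disc 92 mm in diameter and 16 mm thick, between 60 and 76 mm above the counter, its centre 39.5 mm from the pivot. Shut, it lies over the bowl's axis
- jar: closed amber plastic jar with a black cap, 76 mm in diameter, 100 mm high, loose; origin: centre of its underside. To be left alone
- measuring_cup: stainless steel measuring cup, 68 mm in diameter, 45 mm high, with a flat handle along its +x reaching 117 mm from its axis, loose; origin: centre of its underside. To be left alone
- folded_cup: folded blue-green silicone collapsible cup, a flat disc 85 mm in diameter and 24 mm high, loose; origin: centre of its underside. To be left alone
- coaster: round olive-wood coaster 100 mm in diameter, 10 mm thick, loose; origin: centre of its underside. To be left alone
- mini_mug: white ceramic mini mug, 54 mm in diameter, 55 mm high, handle at its +y, standing on the coaster; origin: centre of its underside. To be left alone
- mug_on_chest: the same kind of white mini mug, standing in the middle of the top of the chest; origin: centre of its underside. To be left alone
Things that resemble listed ones, but are neither listed nor needed, are in the scene too. Of the things like the cellar, leave any that is blue, purple or turquoise; of the rest the smaller one is meant.

How it is judged:
At the end, for the whole second after the job is handed in: Both drawers within 4 mm of fully home; the cellar's lid within 0.09 rad (about 4 mm at its middle) of shut; the cellar upright (0.05 rad), at rest and within 30 mm of where it stood; the jar, cups, mugs and coaster upright and within 20 mm of where they stood (value of joint each of drawer_left, drawer_right below 0.004 m and value of joint cellar_lid below 0.09 rad and linear speed of cellar below 0.02 m/s and angle between cellar's own z axis and vertical below 0.05 rad and distance of cellar from where it was at the start of the episode below 0.03 m and distance of each of jar, measuring_cup, folded_cup, coaster, mini_mug, mug_on_chest from where it was at the start of the episode below 0.02 m and angle between each of jar, measuring_cup, folded_cup, coaster, mini_mug, mug_on_chest's own z axis and vertical below 0.1 rad); the robot touches nothing.
It fails at once if a drawer is slammed (closing faster than 0.35 m/s) (velocity of joint any of drawer_left, drawer_right below -0.35 m/s).
It fails at once if the lid is slapped shut (closing faster than 5 rad/s) (velocity of joint cellar_lid below -5 rad/s).
It fails at once if the fingers push on the chest or its drawers with more than 45 N, or on the cellar or its lid with more than 25 N (contact force between the fingers and chest above 45 N or contact force between the fingers and cellar above 25 N).
It fails at once if the cellar is lifted (8 mm), tipped (0.15 rad) or shoved (30 mm) (height (world z) of cellar above 0.008 m or angle between cellar's own z axis and vertical above 0.15 rad or distance of cellar from where it was at the start of the episode above 0.03 m).
It fails at once if a jar, cup, mug or the coaster is moved by more than 20 mm or tipped by more than 0.3 rad (distance of any of jar, measuring_cup, folded_cup, coaster, mini_mug, mug_on_chest from where it was at the start of the episode above 0.02 m or angle between any of jar, measuring_cup, folded_cup, coaster, mini_mug, mug_on_chest's own z axis and vertical above 0.3 rad).
It also fails if it takes over 58 s, if anything falls off the work surface, if the arm or the gripper's body presses on something with over 40 N, if the wrist force passes 120 N, or if a joint passes its speed limit or range.

ROBOT

A 7-joint arm with a two-finger parallel gripper is mounted at the origin on the work surface. World frame = base frame: x ahead of the robot, y to its left, z up, the work surface at z = 0. Lengths are in m, angles in rad, forces in N, time in s.
With the tool pointing down it reaches from about 0.425 to 0.925 m from the base axis. Payload 6.8 kg.
Tool frame: the origin (TCP) lies on the front face of the gripper's body, between the roots of the fingers; the fingertips stand 73 mm ahead of it and the grasp point (between the pads) lies 54 mm ahead of it (env.nose_length is the distance from the TCP to the fingertips, in m); z points along the fingers, y is the line along which they close (so a half turn about z gives the same grasp; the last joint's range is limited). The gripper opens to 85 mm and grips with 20 to 120 N. Pads are 22 mm wide; open, the fingers measure 114 mm over their backs; the gripper's body (76 mm by 85 mm) begins 54 mm behind the grasp point. The pads swing forward as they close: fully open they stand 13 mm farther back than shut.
Start: joints at [-1.233, 0.477, 0.022, 1.555, -0.011, 1.109, -0.083], TCP at [0.291, 0.609, 0.304] pointing down, gripper open.
Joint ranges: [-2.96, 2.96], [-0.34, 2.1], [-1.41, 1.46], [0.24, 2.44], [-1.37, 4.51], [0.17, 1.92], [-2.96, 2.96]. Speed limits (rad/s): [2.39, 2.39, 3.14, 3.14, 3.14, 3.14, 3.14].

INTERFACE

Orientations are given as a unit quaternion [w, x, y, z].
In Python, from cell import env, kin, camera, calibration, job gives the robot as it stands. The module is installed in compiled form; this text tells all that it offers. Calls block until the motion is done:
- env.reach(position, orientation): joint-space move of the TCP to a pose.
- env.movel(position, velocity=0.15, rot=None, stop_force=None): straight line of the TCP; rot=None keeps the orientation; velocity is the mean speed in m/s. With stop_force (N) it stops when the force on the tool has changed by that much, and returns True; else False.
- env.goto_joints(angles): joint-space move.
- env.grip(opening, f_grip=None): finger opening in m; f_grip is the grip in N (None keeps the last); returns when the fingers have stopped.
- env.dwell(seconds).
- kin.inverse_kinematics(position, orientation): joint angles nearest the present ones, or None.
- env.get_state(): the state.
- camera(name): name is "scene" or "side" or "wrist"; returns (picture, depth): 480x640x3 uint8, blue, green, red; 480x640 float32, m along the optical axis (not along the pixel's ray), 0 where there is no reading.
- calibration(name): a dict with "fx", "fy", "cx", "cy" (pixels), "rvec" (rotation vector, rad) and "tvec" (3), from world to camera coordinates, as OpenCV has them. Camera axes: x right, y down, z forward; pixel columns grow to the right and rows downward; lengths in m; the calibration is good to about 2 mm. A picture is of the moment at which its call begins: read the wrist's pose just before it. calibration takes no time and is no camera call; for the wrist camera it gives the pose at the moment of the call.
A pose or a line that the arm cannot do raises env.PlanningError and nothing moves.
- job.job_done(): hands the job in; it is judged then, once.
The state is a dict: "time": time; "qpos": joint angles; "joint_velocities": joint speeds; "joint_torque": joint torques, N m; "tcp_pos": TCP position; "orientation": TCP orientation; "force": force on the tool from outside, world axes, zero at the start; "torque": the same for the moment, N m; "opening": finger opening in m; "gripper_force": force on a finger pad.
Only numpy, scipy, OpenCV 4.12 (cv2) and the standard library are available. Lean on these libraries where they do the work, as an engineer would, in place of code of your own. Each camera call takes 0.05 s, during which the arm holds its last target. There are 200 camera calls.

## Working session

There is one attempt and no reset: what is moved stays moved. The work goes in short steps, each a Python script; the robot and the scene stay as the last script left them, time stands still between calls to the robot, and variables do not carry over. Pictures are saved under pics/ and viewed, at most 10 in all, crops included, and the job is handed in when it is done.

```bash
mkdir -p pics; cat > h.py <<'E'
import numpy as np,cv2
from cell import env,kin,camera,calibration,job
def cal(n):
    c=calibration(n);R=cv2.Rodrigues(np.array(c["rvec"],float))[0];return c,R,np.array(c["tvec"],float).ravel()
def cloud(n,d):
    c,R,t=cal(n);v,u=np.indices(d.shape)
    p=np.stack([(u-c["cx"])/c["fx"]*d,(v-c["cy"])/c["fy"]*d,d],-1)
    return (p-t)@R
def ray(n,u,v,z):
    c,R,t=cal(n);o=-R.T@t;d=R.T@np.array([(u-c["cx"])/c["fx"],(v-c["cy"])/c["fy"],1]);return o+d*(z-o[2])/d[2]
E
python3 - <<'E'
from h import *
for n in("scene","side"):
    im,d=camera(n);cv2.imwrite(f"pics/{n}.png",im);np.save(f"{n}.npy",d)
    c,R,t=cal(n);print(n,-R.T@t,R[2],(d>0).mean())
s=env.get_state();print(s["time"],s["tcp_pos"],s["orientation"])
E
```

```text
scene [ 1.44422942 -0.01782899  1.42341879] [-0.57100901 -0.01660962 -0.82077575] 0.9958756510416666
side [-0.12418543 -1.01265499  1.28502209] [ 0.38444984  0.57515966 -0.72207318] 0.9959798177083333
0.1 [0.29083056 0.60866382 0.30301598] [-1.28037173e-04  2.21020209e-01  9.75268867e-01 -8.29802636e-04]
```

View pics/scene.png

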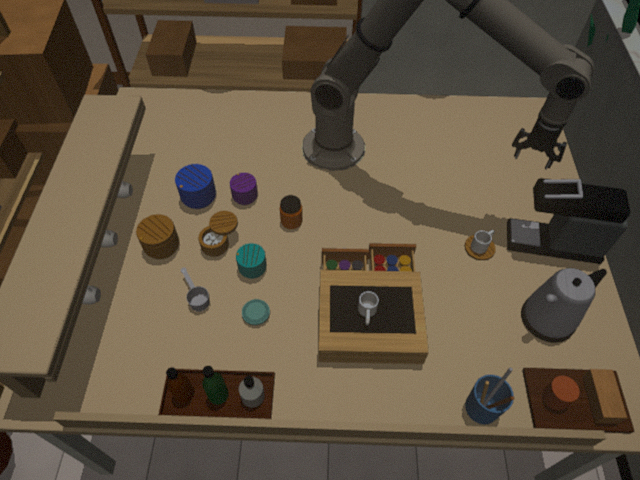

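View pics/side.png

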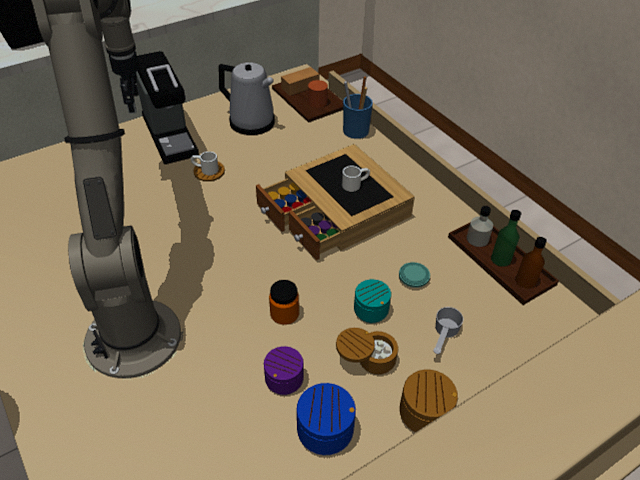

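Candidates for the cellar, in scene pixels: open olive-wood (213,240) with its lid at (222,222); larger olive-wood (157,237); blue (195,187); purple (243,188); turquoise (251,261). I pick the smaller wooden one, the open one at (213,240). Next I measure it and check a close crop.

```bash
python3 - <<'E'
from h import *
S=cv2.imread("pics/scene.png");D=cv2.imread("pics/side.png")
a=cv2.resize(S[180:290,130:310],None,fx=4,fy=4,interpolation=2)[:,:720]
b=cv2.resize(D[160:270,240:420],None,fx=4,fy=4,interpolation=2)
cv2.imwrite("pics/crop.png",cv2.resize(np.vstack([cv2.resize(S[195:265,160:280],(720,420),interpolation=2),cv2.resize(D[320:385,310:420],(720,425),interpolation=2)]),(600,600)))
P={n:cloud(n,np.load(n+".npy")) for n in("scene","side")}
def show(name,n,m,zlo,zhi):
    p=P[n];k=m&(p[...,2]>zlo)&(p[...,2]<zhi);q=p[k]
    if len(q)<5: print(name,n,len(q));return
    c,r=cv2.minEnclosingCircle(q[:,:2].astype(np.float32));print(name,n,len(q),"z",q[:,2].min().round(3),np.median(q[:,2]).round(4),q[:,2].max().round(3),"circ",np.round(c,4),round(r,4))
def box(im,u0,u1,v0,v1):
    m=np.zeros((480,640),bool);m[v0:v1,u0:u1]=1;return m
# per-pixel height check
print("table z",[np.median(P[n][v,u,2]).round(4) for n,u,v in(("scene",300,300),("side",200,250))])
show("cellar all","scene",box(S,195,242,208,258),.02,.1)
show("lid","scene",box(S,195,242,208,258),.071,.085)
show("lid","side",box(D,330,402,325,375),.071,.085)
show("rim","side",box(D,330,402,325,375),.053,.066)
show("big","scene",box(S,130,182,210,262),.06,.2)
show("jar","scene",box(S,275,306,190,230),.09,.12)
show("turq","scene",box(S,232,270,240,280),.05,.12)
show("purple","scene",box(S,227,262,172,206),.05,.12)
# chest top
for n,bx in(("scene",(310,435,265,362)),("side",(250,420,140,260))):
    p=P[n];m=box(S,*bx)&(p[...,2]>.08)&(p[...,2]<.094)
    q=p[m][:,:2].astype(np.float32);r=cv2.minAreaRect(q);print("top",n,len(q),r,np.round(cv2.boxPoints(r),3).tolist())
# drawers: panel top pixels
p=P["scene"];m=box(S,315,422,238,280)&(p[...,2]>.074)&(p[...,2]<.093)
q=p[m];print("front pts",len(q))
for lo in np.arange(-.16,.2,.02):
    k=q[(q[:,1]>lo)&(q[:,1]<=lo+.02)]
    if len(k):print(lo.round(2),np.sort(k[:,0])[[0,len(k)//2,-1]].round(3),len(k))
E
```

```text
table z [np.float64(-0.0071), np.float64(-0.0046)]
cellar all scene 1199 z 0.02 0.0655 0.085 circ [ 0.4458 -0.3719] 0.1494
lid scene 541 z 0.071 0.0764 0.085 circ [ 0.4711 -0.3216] 0.1007
lid side 890 z 0.071 0.0747 0.084 circ [ 0.4253 -0.355 ] 0.0475
rim side 402 z 0.053 0.0581 0.066 circ [ 0.4489 -0.3722] 0.0743
big scene 1151 z 0.06 0.0976 0.108 circ [ 0.4812 -0.5559] 0.0638
jar scene 278 z 0.09 0.0984 0.106 circ [ 0.3578 -0.1368] 0.0372
turq scene 691 z 0.05 0.0753 0.085 circ [ 0.553  -0.2483] 0.0484
purple scene 551 z 0.05 0.0752 0.085 circ [ 0.2575 -0.3069] 0.0502
top scene 7862 ((0.733440637588501, 0.11931672692298889), (0.2666114270687103, 0.3008196949958801), 0.7135593295097351) [[0.5979999899864197, 0.2680000066757202], [0.6019999980926514, -0.032999999821186066], [0.8690000176429749, -0.028999999165534973], [0.8650000095367432, 0.2709999978542328]]
top side 5536 ((0.6805106401443481, 0.11412162333726883), (0.3697536289691925, 0.3097081780433655), 0.30022454261779785) [[0.4950000047683716, 0.2680000066757202], [0.4959999918937683, -0.041999999433755875], [0.8659999966621399, -0.03999999910593033], [0.8650000095367432, 0.27000001072883606]]
front pts 1285
-0.04 [0.526 0.615 0.639] 56
-0.02 [0.524 0.612 0.637] 85
-0.0 [0.524 0.617 0.638] 82
0.02 [0.522 0.612 0.637] 93
0.04 [0.523 0.613 0.637] 88
0.06 [0.519 0.61  0.636] 91
0.08 [0.52  0.612 0.636] 91
0.1 [0.502 0.612 0.634] 90
0.12 [0.497 0.609 0.635] 82
0.14 [0.499 0.61  0.632] 85
0.16 [0.499 0.609 0.631] 86
0.18 [0.498 0.608 0.632] 77
```

View pics/crop.png

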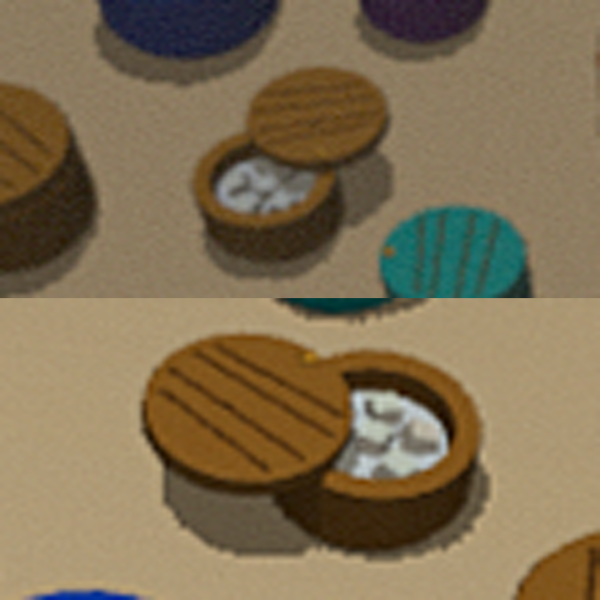

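The crop confirms the open wooden cellar: lid off to its -x/+y side, and the brass pin at about side pixel (367,332). I cast rays for the pivot, lid and bowl from both views, and fit the panels.

```bash
python3 - <<'E'
from h import *
for nm,n,u,v,z in(("lid","side",355.3,344.1,.076),("lid","scene",223.4,222.2,.076),("bowl","side",378.8,346.9,.06),("bowl","scene",213.2,237.3,.06),("pin","side",366.8,332.3,.076)):
    print(nm,n,ray(n,u,v,z).round(4))
P={n:cloud(n,np.load(n+".npy")) for n in("scene","side")}
# lid: dense top-face points, robust centre; bowl: rim points
for n in P:
    p=P[n].reshape(-1,3)
    k=(p[:,2]>.068)&(p[:,2]<.082)&(np.hypot(p[:,0]-.425,p[:,1]+.355)<.06);q=p[k]
    print(n,"lid mean",q[:,:2].mean(0).round(4),len(q),(q[:,:2].min(0)+q[:,:2].max(0))/2, np.ptp(q[:,:2],axis=0))
    k=(p[:,2]>.052)&(p[:,2]<.066)&(np.hypot(p[:,0]-.47,p[:,1]+.385)<.07);q=p[k];print(n,"rim",len(q),q[:,:2].min(0).round(3),q[:,:2].max(0).round(3))
# panels seen by side camera: front faces
p=P["side"].reshape(-1,3)
for y0,y1 in((-.03,.03),(.06,.10),(.14,.17),(.21,.26)):
    k=(p[:,0]>.45)&(p[:,0]<.56)&(p[:,1]>y0)&(p[:,1]<y1)&(p[:,2]>.02)&(p[:,2]<.07);q=p[k]
    print(y0,len(q),np.percentile(q[:,0],[1,10,25,50,75]).round(3) if len(q) else "")
print("knobs/px")
k=(p[:,0]>.4)&(p[:,0]<.515)&(p[:,1]>-.05)&(p[:,1]<.28)&(p[:,2]>.03)&(p[:,2]<.065)
q=p[k];print(len(q));[print(q[(q[:,1]>a)&(q[:,1]<=a+.02)][:,0].min().round(3),round(a,2),((q[:,1]>a)&(q[:,1]<=a+.02)).sum()) for a in np.arange(-.05,.28,.02) if ((q[:,1]>a)&(q[:,1]<=a+.02)).any()]
# other objects nearby path
for nm,a,b,r in(("mug",.3,.5,0),):
    k=(p[:,0]>.3)&(p[:,0]<.5)&(p[:,1]>.25)&(p[:,1]<.5)&(p[:,2]>.02)&(p[:,2]<.09);q=p[k];print("minimug",q.min(0).round(3),q.max(0).round(3))
E
```

```text
lid side [ 0.4236 -0.3576  0.076 ]
lid scene [ 0.4281 -0.3506  0.076 ]
bowl side [ 0.4732 -0.3854  0.06  ]
bowl scene [ 0.4777 -0.3789  0.06  ]
pin side [ 0.4664 -0.3446  0.076 ]
scene lid mean [ 0.429  -0.3519] 514 [ 0.42850585 -0.35233855] [0.09709123 0.09213166]
scene rim 255 [ 0.432 -0.426] [ 0.523 -0.318]
side lid mean [ 0.4245 -0.3565] 1004 [ 0.42571507 -0.35509752] [0.09085765 0.09142485]
side rim 405 [ 0.4   -0.431] [ 0.521 -0.339]
-0.03 242 [0.521 0.523 0.524 0.526 0.548]
0.06 112 [0.52  0.521 0.522 0.524 0.526]
0.14 108 [0.497 0.499 0.5   0.502 0.539]
0.21 225 [0.497 0.498 0.5   0.531 0.544]
knobs/px
297
0.5 0.03 34
0.498 0.11 55
0.497 0.13 29
0.497 0.15 26
0.475 0.17 59
0.478 0.19 26
0.497 0.21 26
0.496 0.23 29
0.497 0.25 13
minimug [0.421 0.251 0.02 ] [0.5   0.5   0.083]
```

Lid ≈ (0.426,-0.354), bowl ≈ (0.4755,-0.382), pivot ≈ (0.4645,-0.343). Both radii come out near 40 mm, as they should, with the lid open about 1.6 rad. The panel faces are at x≈0.500 (left) and 0.523 (right), and home is ≈0.594. Drawers first.

```bash
cat >> h.py <<'E'
Q=[0,0,1,0]
def st(s=""):
    a=env.get_state();print(s,round(a["time"],2),np.round(a["tcp_pos"],4),"F",np.round(a["force"],2),"open",round(a["opening"],4))
E
python3 - <<'E'
from h import *
env.grip(0.0,20)
env.movel([0.43,.195,.25],velocity=.25,rot=Q);st("a")
for y,x0 in((.193,.44),(.043,.46)):
    env.movel([x0,y,.2],velocity=.2)
    env.movel([x0,y,.138],velocity=.12);st("down")
    r=env.movel([.565,y,.138],velocity=.05,stop_force=15);st(f"fast {r}")
    if not r:
        r=env.movel([.60,y,.138],velocity=.02,stop_force=12);st(f"slow {r}")
    p=env.get_state()["tcp_pos"];env.movel([p[0]-.05,y,.138],velocity=.12);st("back")
    env.movel([p[0]-.05,y,.2],velocity=.2)
im,d=camera("scene");cv2.imwrite("pics/s2.png",im);np.save("s2.npy",d)
E
```

```text
a 2.77 [0.4297 0.1957 0.2501] F [0.12 1.04 0.66] open 0.0002
down 3.85 [0.4405 0.1933 0.1388] F [ 0.96 -0.53  0.96] open -0.0
fast False 6.5 [0.565  0.1929 0.138 ] F [-0.63  1.22  0.16] open 0.0001
slow True 7.46 [0.5801 0.1931 0.1373] F [-0.98 -0.29 -0.21] open -0.0
back 8.02 [0.5309 0.1931 0.1383] F [ 0.07 -1.03 -0.43] open -0.0003
down 10.12 [0.4604 0.0434 0.1382] F [ 1.05 -0.39  1.14] open 0.0
fast False 12.37 [0.565  0.0428 0.138 ] F [-0.55  1.12 -0.58] open 0.0003
slow True 13.38 [0.5824 0.0431 0.1373] F [ 0.72 -0.89 -0.39] open 0.0001
back 13.93 [0.5332 0.0431 0.1383] F [-0.02  0.74  0.08] open 0.0001
```

```bash
python3 - <<'E'
from h import *
p=cloud("scene",np.load("s2.npy")).reshape(-1,3)
P=np.array([.4645,-.3435]);a0=np.arctan2(-.382+.3435,.4755-.4645)
def tip(th,D):
    a=a0-th;return np.r_[P+.0395*np.array([np.cos(a),np.sin(a)])-D*np.array([-np.sin(a),np.cos(a)]),.139]
s=tip(1.6,.075);print(s)
env.movel([.48,.043,.25],velocity=.25)
env.movel([s[0],s[1],.25],velocity=.25)
im,d=camera("wrist");cv2.imwrite("pics/w1.png",im);np.save("w1.npy",d);c=cal("wrist")
q=cloud("wrist",d);k=(q[...,2]>.068)&(q[...,2]<.084)&(np.hypot(q[...,0]-.426,q[...,1]+.354)<.065)
x=q[k];st("over");print(len(x));
if len(x):print(x.mean(0).round(4),x.min(0).round(3),x.max(0).round(3))
im,d=camera("scene");cv2.imwrite("pics/s3.png",im[:,100:500])
cv2.imwrite("pics/m.png",np.hstack([cv2.resize(im[200:360,130:450],(500,250)),]))
cv2.imwrite("pics/both.png",np.vstack([cv2.resize(im[160:360,130:450],(480,300)),cv2.resize(cv2.imread("pics/w1.png"),(480,300))]))
E
```

```text
[ 0.40772954 -0.28055268  0.139     ]
over 16.41 [ 0.4082 -0.2794  0.2498] F [ 0.48 -0.72  0.51] open 0.0001
11173
[ 0.423  -0.3502  0.0768] [ 0.38  -0.397  0.068] [ 0.471 -0.305  0.079]
```

View pics/both.png

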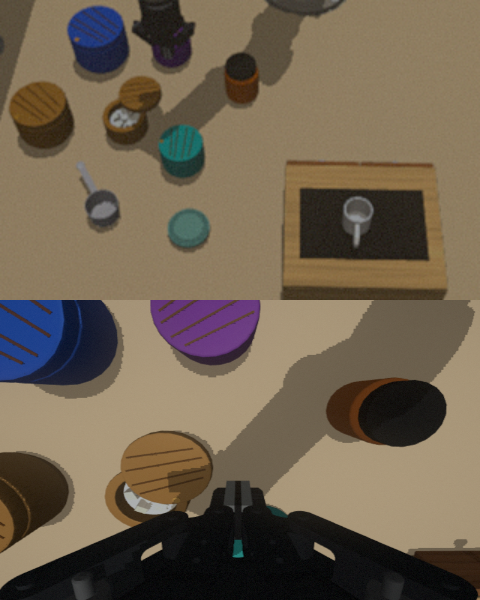

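Both drawers look shut, and the lid is where it was measured, about 3 mm off in the wrist view. Now I sweep the lid round its pivot, stopping short to look.

```bash
cat >> h.py <<'E'
P=np.array([.4645,-.3435]);a0=np.arctan2(-.382+.3435,.4755-.4645)
def tip(th,D,z=.139):
    a=a0-th;return np.r_[P+.0395*np.array([np.cos(a),np.sin(a)])-D*np.array([-np.sin(a),np.cos(a)]),z]
E
python3 - <<'E'
from h import *
env.movel(tip(1.6,.075),velocity=.12);st("down")
for th in np.linspace(1.6,.2,8):
    r=env.movel(tip(th,.061),velocity=.04,stop_force=5)
    if r: st(f"stop {th}");break
st("end")
for n in("scene","side"):
    im,d=camera(n);np.save(n+"4.npy",d);cv2.imwrite(f"pics/{n}4.png",im)
S=cv2.imread("pics/scene4.png");D=cv2.imread("pics/side4.png")
cv2.imwrite("pics/c4.png",np.vstack([cv2.resize(S[195:265,160:280],(514,300),interpolation=2),cv2.resize(D[310:385,290:420],(514,300),interpolation=2)]))
E
```

```text
down 17.53 [ 0.4081 -0.2808  0.1395] F [-0.53 -0.67  0.47] open -0.0002
end 21.65 [ 0.4069 -0.3878  0.1389] F [ 0.01 -0.41 -0.27] open -0.0
```

View pics/c4.png

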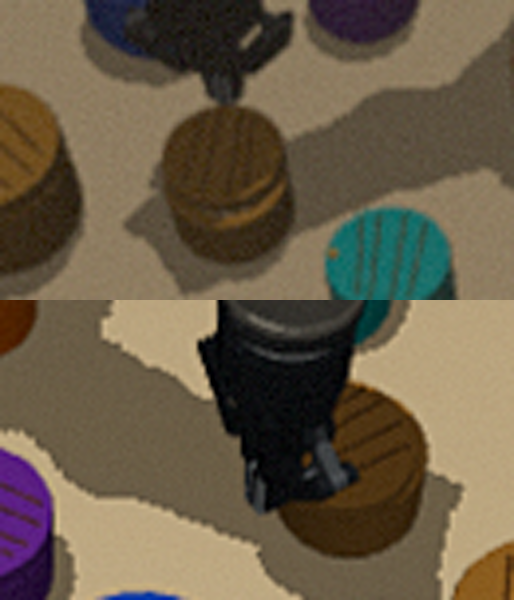

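The lid is nearly shut, with a thin rim gap still visible at about scene (214,245). Finish slowly up to the stop.

```bash
python3 - <<'E'
from h import *
r=False
for th,D in((.1,.061),(0,.060),(0,.057),(0,.054),(0,.051),(0,.049)):
    r=env.movel(tip(th,D),velocity=.012,stop_force=4);st(f"{th} {D} {r}")
    if r:break
im,d=camera("scene");S=im
p=env.get_state()["tcp_pos"]
e=tip(0,.09);env.movel(e,velocity=.1);env.movel([e[0]-.01,e[1],.3],velocity=.2)
env.movel([.36,-.20,.32],velocity=.2);st("up")
T,d=camera("scene");np.save("scene5.npy",d);D,d2=camera("side");np.save("side5.npy",d2)
cv2.imwrite("pics/c5.png",np.vstack([cv2.resize(T[195:265,160:280],(514,300),interpolation=2),cv2.resize(D[310:385,290:420],(514,300),interpolation=2)]))
for n,dd in(("scene",d),("side",d2)):
    q=cloud(n,dd).reshape(-1,3);k=(q[:,2]>.068)&(q[:,2]<.082)&(np.hypot(q[:,0]-.4755,q[:,1]+.382)<.06);x=q[k]
    print(n,x[:,:2].mean(0).round(4),(x[:,:2].min(0)+x[:,:2].max(0))/2,len(x))
E
```

```text
0.1 0.061 False 22.51 [ 0.4115 -0.3932  0.139 ] F [ 0.44  0.1  -0.48] open -0.0006
0 0.06 False 23.31 [ 0.4177 -0.398   0.139 ] F [-0.69 -0.88 -0.04] open 0.0003
0 0.057 False 23.71 [ 0.4205 -0.3971  0.139 ] F [-2.8  -0.3  -0.21] open -0.0
0 0.054 False 24.11 [ 0.4231 -0.3963  0.1389] F [-3.41 -1.09  1.92] open 0.0002
0 0.051 False 24.51 [ 0.4266 -0.3954  0.139 ] F [-3.48 -0.72  1.9 ] open 0.0001
0 0.049 False 24.82 [ 0.4284 -0.3949  0.139 ] F [-3.92 -0.26  1.01] open 0.0002
up 27.58 [ 0.3599 -0.2007  0.3198] F [ 0.16 -0.37 -0.25] open -0.0001
scene [ 0.4851 -0.378 ] [ 0.48384323 -0.37855053] 532
side [ 0.4806 -0.3829] [ 0.48175271 -0.38251696] 1000
```

View pics/c5.png

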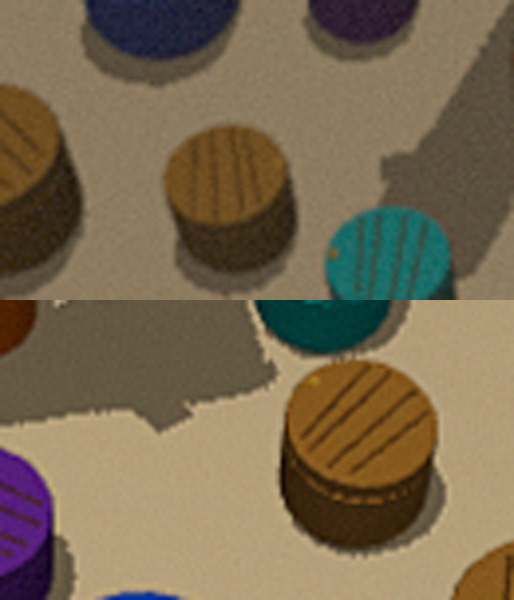

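The lid is shut on the bowl, and the push force levelled off at the stop while the cellar slid about 7 mm (limit 30). Last check: drawer gaps.

```bash
python3 - <<'E'
from h import *
q=cloud("side",np.load("side5.npy")).reshape(-1,3)
for y0 in(-.02,.06,.14,.22):
    k=(q[:,1]>y0)&(q[:,1]<y0+.03)&(q[:,2]>.02)&(q[:,2]<.075)&(q[:,0]>.55)&(q[:,0]<.62);print(y0,np.median(q[k][:,0]).round(4),k.sum())
k=(q[:,1]>0)&(q[:,1]<.24)&(q[:,2]>.083)&(q[:,2]<.093)&(q[:,0]>.7);print("back",np.percentile(q[k][:,0],99.5))
im,_=camera("side");im2,_=camera("scene")
cv2.imwrite("pics/c6.png",np.vstack([cv2.resize(im[140:260,250:430],(450,300),interpolation=2),cv2.resize(im2[255:325,310:415],(450,300),interpolation=2)]))
E
```

```text
-0.02 0.5937 91
0.06 0.5929 54
0.14 nan 0
0.22 nan 0
back 2.0531590971066107
  return _methods._mean(a, axis=axis, dtype=dtype,
  ret = ret.dtype.type(ret / rcount)
```

View pics/c6.png

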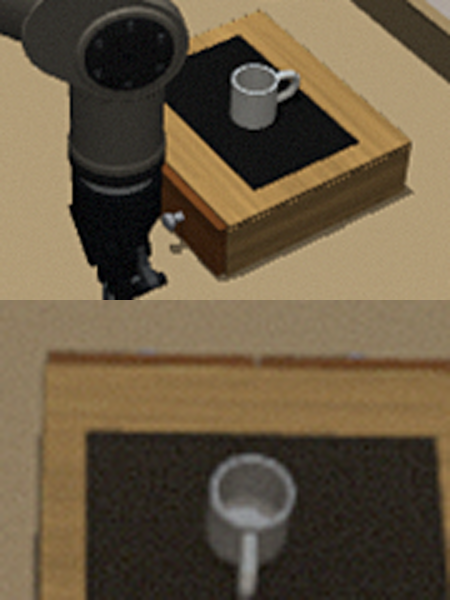

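Both panels sit flush against the carcass and level with each other (scene row about 268), with no gap. Handing in.

```bash
python3 -c "
from h import *
print(job.job_done())"
```

```text
the job is handed in; nothing more can be done
None
```

I handed the job in at about 28 s on the robot clock. Both drawers were pushed to a hard stop and look flush, and the sugar cellar's lid is shut over the bowl. The cellar slid about 7 mm, and the handed-in result came back without a verdict.

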